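# Lock the filter cartridge into the counter-top water filter

## Task

Fit the water-filter cartridge standing in the drip stand into the filter housing: feel for the two keyways with its orange lugs, push it straight down against the spring, turn it a quarter turn clockwise (seen from above) to the stop, and let the spring lift it into its lock, then let go. Do not force it: press and turn only as hard as the spring needs, because the plastic lugs break. Leave the pot, the bowls, the measuring cup and the mortar where they are.

Things in the scene. Friction and masses are not known exactly. Their poses are not given: they have to be found in the camera images.
- cartridge: Loose white filter cartridge standing upright in the drip stand, 114 mm tall, about 0.22 kg. Origin: centre of its bottom end; z up its axis. Round body of radius 18.5 mm, tapering to 14 mm over the lowest 11 mm; white cap disc of radius 21 mm, 66 to 74 mm up; blue grip bar on top. A half turn about z gives the same part. Its yaw varies.
- cartridge_grip (a point): Middle of the blue grip bar, 100 mm above the cartridge's origin, on its axis, same axes. The bar is 46 mm long along x, 16 mm thick along y, and reaches from 74 to 114 mm above the cartridge's origin. Grip it across its 16 mm.
- cartridge_lugs (a point): On the cartridge's axis 45 mm above its origin, level with the undersides of its two orange lugs; same axes. The lugs stick out along +x and -x to 27 mm from the axis, each 10 mm wide (along y) and 7 mm high (45 to 52 mm above the origin). More than 60 N between cartridge and housing breaks them.
- housing: Fixed filter housing: white upright tube, outer radius 42 mm, on a grey square foot 130 mm wide; 100 mm tall. Origin: centre of its underside, z up. A small blue mark on the tube shows its -x, a short steel spout its +y. The cartridge's origin stands 55 mm above this one with the lugs resting on the collar; 35 to 40 mm for turning; about 44 mm locked; about 52 mm if let go unlocked.
- housing_mouth (a point): Centre of the blue collar's flat top, 100 mm above the housing's origin; axes as the housing. Bore radius 19.5 mm; two opposite keyways 14 mm wide let the lugs pass. They run along the housing's x nominally, but the collar is clamped up to 0.42 rad either way about z; this is not measured: feel (rest the lugs lightly on the collar and turn until they drop) or look.
- housing_lip (a point): Bore axis at the underside of the collar's lip, 92 mm above the housing's origin (lip 8 mm thick). With the lugs wholly below it the cartridge turns clockwise seen from above (negative about z) only. 90 degrees from the keyways (about 5 degrees more with play) each lug meets a hard stop, under a pocket 14 mm wide and 4 mm deep into which the spring lifts it: locked.
- spring_rest (a point): On the bore axis, 52 mm above the housing's origin: where the sprung plate inside first meets the cartridge's bottom end. It pushes up with 4 N there, rising 0.6 N per mm, and ends hard 17 mm further down (14 N).
- stand: Fixed grey drip stand, an open round cup 36 mm tall, outer radius 34 mm at the foot; origin: centre of its underside. Its inner floor is 6 mm up and its mouth has an inner radius of 21 mm; the cartridge must be lifted straight up out of it.
- pot: Closed terracotta-coloured stew pot, radius 102 mm (125 mm over the ears along y), 146 mm tall with its knob; origin: centre of its underside. Leave alone.
- bowls: Two stacked steel bowls, radius 70 mm, 62 mm tall; origin: centre of the underside. Leave alone.
- measuring_cup: Green plastic measuring cup, radius 36 mm, 85 mm tall, handle out to 65 mm at its +y; origin: centre of its underside. Leave alone.
- mortar: Beech mortar, radius 50 mm, 85 mm tall, with a pestle sticking up to 126 mm towards its +x; origin: centre of its underside. Leave alone.
Mind the look-alikes: they are no part of the job. Several things look just like the stand: the one meant starts nearest to the robot's base.

How it is judged:
By the outcome, as a careful person would: the job done as asked, in the order asked, and still so for the second after the job is handed in, with the robot touching nothing.
It also fails if it takes over 72 s, if anything falls off the work surface, if the arm or the gripper's body presses on something with over 40 N, if the wrist force passes 120 N, or if a joint passes its speed limit or range.

## Robot

A 6-joint arm with a two-finger parallel gripper is mounted at the origin on the work surface. World frame = base frame: x ahead of the robot, y to its left, z up, the work surface at z = 0. Lengths are in m, angles in rad, forces in N, time in s.
With the tool pointing down it reaches from about 0.3 to 0.875 m from the base axis. Payload 6.4 kg.
Tool frame: the origin (TCP) lies on the mounting face of the last link; the fingertips stand 173 mm ahead of it and the grasp point (between the pads) lies 155 mm ahead of it (ctrl.tip_reach is the distance from the TCP to the fingertips, in m); z points along the fingers, y is the line along which they close (so a half turn about z gives the same grasp; the last joint's range is limited). The gripper opens to 85 mm and grips with 20 to 120 N. Pads are 22 mm wide; open, the fingers measure 114 mm over their backs; the gripper's body (76 mm by 85 mm) begins 54 mm behind the grasp point. The pads swing forward as they close: fully open they stand 13 mm farther back than shut.
Start: joints at [-1.308, 0.181, 1.607, -0, 1.354, -0.206], TCP at [0.26, -0.513, 0.405] pointing down, gripper open.
Joint ranges: [-2.99, 2.99], [-0.89, 2.07], [0.3, 2.58], [-1.14, 4.28], [0, 2.63], [-3.12, 3.12]. Speed limits (rad/s): [2.57, 2.57, 3.01, 3.14, 3.14, 3.14].

## Interface

Orientations are given as a unit quaternion [w, x, y, z].
In Python, from bench import ctrl gives the robot as it stands.
- The arm moves only by the shell command python3 -m pendant 'ROWS'. ROWS is JSON, a list that holds one entry, the list of rows, each a list of 7 numbers: the opening, from 0 (shut) to 1 (fully open), then the shift along the tool's x, y, z in mm, then the turn, a rotation vector about the tool's x, y, z in rad. A call has 1 to 5 rows; each row is the pose to reach, as a shift and turn from the pose commanded when the call began, along the tool's axes at that moment; what a row does not reach only later rows make up. A row lasts 1/12 s, in which the tool goes at most 41.7 mm and 7.16 degrees, less where a joint would pass 70% of its speed; a pose out of reach is approached as far as the arm can. A call with a gripper value outside its range is refused whole. The fingers move at their own pace and stop on an object; the grip force is fixed at half the most. Time passes only in rows, so rows that repeat a pose let the fingers close. It gives the time, the measured TCP pose, the force, the opening and the grip force at its end, in the units of the state.
- ctrl.get_obs(): the state, without advancing time (a new reading comes with each control period).
- ctrl.camera(name): name is "side" or "top" or "wrist"; returns the picture (420x560x3 uint8, red, green, blue); there is no depth.
- ctrl.camera_params(name): a dict with "mtx" (3x3 intrinsics, pixels), "world_from_camera" (4x4, takes a point from camera to world coordinates); the wrist camera has in their place "tool_from_camera" (4x4, takes a point from camera to tool coordinates, whose origin is the TCP and whose axes are the flange's). Camera axes: x right, y down, z forward; pixel columns grow to the right and rows downward; lengths in m; the calibration is good to about 2 mm. The wrist camera is an equidistant fisheye: a pixel r from the principal point sees the ray r / f radians off the axis. A picture is of the moment at which its call begins: read the wrist's pose just before it. camera_params takes no time and is no camera call.
- ctrl.hand_in(): hands the job in; it is judged then, once.
Trained networks look in the newest picture that a camera, given by its name, has taken for a name from the list of things; names that differ only in an ending like _2 or _b are one class to them, and where a whole thing is asked for, a point or a joint stands for the part that bears it (a point fixed in the world has none). Each returns a list of dicts, best first, with "confidence" (0 to 1); they miss things now and then, are a little off and sometimes report something else, mostly with a low value. They report only what shows in the picture. A call takes as long as a camera call. They do not tell look-alikes from the thing itself.
- ctrl.boxes_of(camera, name): "point" ([column, row] as shares, 0 to 1, of the picture: columns of its width, rows of its height, amid what is visible of it).
The state is a dict: "time_s": time; "q": joint angles; "dq": joint speeds; "joint_efforts": joint torques, N m; "eef_pos": TCP position; "eef_rot": TCP orientation; "wrist_force": force on the tool from outside, world axes, zero at the start; "torque": the same for the moment, N m; "opening": opening from 0.0 (shut) to 1.0 (fully open); "grasp_force": force on a finger pad.
Only numpy, scipy, OpenCV 4.12 (cv2) and the standard library are available. Lean on these libraries where they do the work, as an engineer would, in place of code of your own. Each camera call takes 0.05 s, during which the arm holds its last target. There are 200 camera calls.

## Working session

There is one attempt and no reset: what is moved stays moved. The work goes in short steps, Python scripts to look and compute and a shell command to move; the robot and the scene stay as the last step left them, time stands still between calls to the robot, and variables do not carry over. Pictures are saved under pics/ and viewed, at most 10 in all, crops included, and the job is handed in when it is done.

```bash
mkdir -p pics; cat > h.py <<'E'
import numpy as np, cv2
from scipy.spatial.transform import Rotation as R
from bench import ctrl
def ray(cam,px,tool=None):
    P=ctrl.camera_params(cam);K=np.array(P['mtx'])
    if cam=='wrist':
        u=np.array([(px[0]-K[0,2])/K[0,0],(px[1]-K[1,2])/K[1,1]]);r=np.hypot(*u)
        d=np.array([*(u/max(r,1e-9)*np.sin(r)),np.cos(r)])
        T=tool_T()@np.array(P['tool_from_camera'])
    else:
        d=np.linalg.solve(K,[px[0],px[1],1.]);T=np.array(P['world_from_camera'])
    return T[:3,3],T[:3,:3]@d
def tool_T():
    o=ctrl.get_obs();T=np.eye(4);q=o['eef_rot'];T[:3,:3]=R.from_quat([q[1],q[2],q[3],q[0]]).as_matrix();T[:3,3]=o['eef_pos'];return T
def at_z(cam,px,z):
    o,d=ray(cam,px);return o+d*(z-o[2])/d[2]
def proj(cam,p):
    P=ctrl.camera_params(cam);K=np.array(P['mtx'])
    T=np.array(P['world_from_camera']) if cam!='wrist' else tool_T()@np.array(P['tool_from_camera'])
    c=T[:3,:3].T@(np.array(p)-T[:3,3])
    if cam=='wrist':
        r=np.hypot(c[0],c[1]);t=np.arctan2(r,c[2]);return K[0,2]+K[0,0]*t*c[0]/r,K[1,2]+K[1,1]*t*c[1]/r
    x=K@c;return x[:2]/x[2]
def snap(cam,name=None):
    im=ctrl.camera(cam)
    if name: cv2.imwrite('pics/'+name,cv2.cvtColor(im,cv2.COLOR_RGB2BGR))
    return im
E
python3 - <<'E'
from h import *
a=snap('top');b=snap('side')
c=np.vstack([a,b]);cv2.imwrite('pics/a.png',cv2.cvtColor(a,4));cv2.imwrite('pics/b.png',cv2.cvtColor(b,4))
Z={'cartridge':.06,'cartridge_grip':.106,'housing':.05,'housing_mouth':.1,'stand':.03}
for cam in('top','side'):
  for n in Z:
    for d in ctrl.boxes_of(cam,n)[:5]:
      px=np.array(d['point'])*[560,420];print(cam,n,round(d['confidence'],2),px.round(),at_z(cam,px,Z[n]).round(3))
o=ctrl.get_obs();print(o['eef_pos'],o['eef_rot'],o['wrist_force'],o['time_s'])
E
```

```text
top cartridge 0.82 [248. 220.] [0.577 0.164 0.06 ]
top cartridge_grip 0.57 [250. 218.] [0.574 0.156 0.106]
top cartridge_grip 0.48 [390. 247.] [ 0.527 -0.155  0.106]
top housing 0.69 [389. 249.] [ 0.532 -0.164  0.05 ]
top housing_mouth 0.63 [390. 248.] [ 0.526 -0.156  0.1  ]
top stand 0.92 [243. 135.] [0.796 0.194 0.03 ]
top stand 0.89 [241. 178.] [0.685 0.191 0.03 ]
top stand 0.7 [256. 229.] [0.563 0.145 0.03 ]
side cartridge 0.79 [280. 184.] [0.587 0.186 0.06 ]
side housing 0.59 [278. 304.] [ 0.545 -0.206  0.05 ]
side housing_mouth 0.8 [273. 303.] [ 0.532 -0.25   0.1  ]
side stand 0.95 [363. 189.] [0.803 0.192 0.03 ]
side stand 0.83 [386. 215.] [0.832 0.073 0.03 ]
side stand 0.77 [321. 196.] [0.69  0.166 0.03 ]
side stand 0.72 [278. 208.] [0.577 0.124 0.03 ]
side stand 0.48 [195. 161.] [0.365 0.373 0.03 ]
[ 0.25981565 -0.51297223  0.40470931] [ 1.57902810e-05  9.72654278e-01  2.32257733e-01 -1.98539344e-05] [-0.24830591  0.11874215  0.34168465] 0.6
```

View pics/a.png

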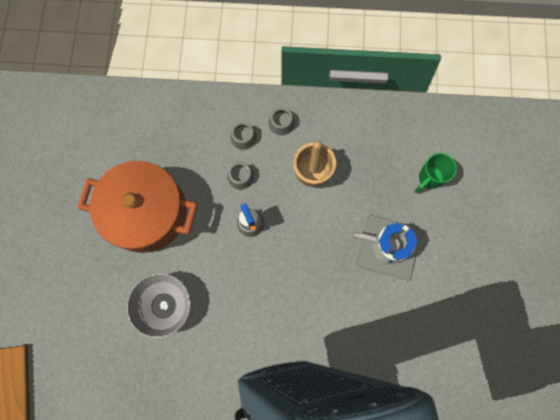

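View pics/b.png

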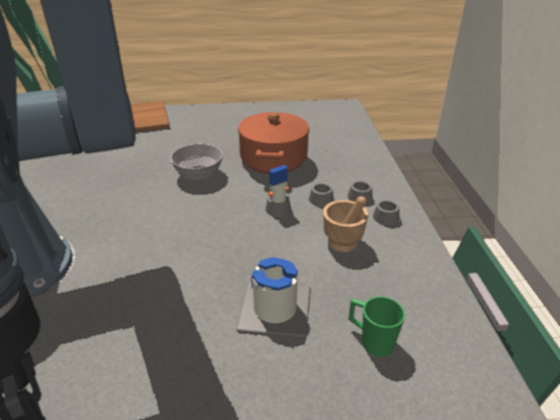

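The top view shows four stand-like cups, at (243,135), (281,121), (240,175) and (250,226). Only the last is nearest to the base (lowest in the picture), and it holds the cartridge (blue bar at (248,214)). The housing's collar is at (398,242). I'll enlarge both to confirm.

```bash
python3 - <<'E'
from h import *
a=cv2.imread('pics/a.png');b=cv2.imread('pics/b.png')
f=lambda i,x,y,w=65,h=65:cv2.resize(i[y:y+h,x:x+w],(390,292) if 0 else (290,290),interpolation=cv2.INTER_CUBIC)
cv2.imwrite('pics/c.png',np.vstack([np.hstack([f(a,218,185),f(a,362,212)]),np.hstack([f(b,246,155),f(b,240,250)])]))
for im,cam in((a,'top'),(b,'side')):
  hsv=cv2.cvtColor(im,cv2.COLOR_BGR2HSV)
  for nm,lo,hi in(('blue',(105,150,80),(125,255,255)),('orange',(3,150,120),(14,255,255))):
    m=cv2.inRange(hsv,lo,hi);n,l,s,c=cv2.connectedComponentsWithStats(m)
    for i in range(1,n):
      if 4<=s[i,4]<1500:
        ys,xs=np.where(l==i);rect=cv2.minAreaRect(np.c_[xs,ys].astype(np.float32))
        z=.12 if c[i][0]<300 else .1
        print(cam,nm,s[i],c[i].round(1),[np.round(r,1) for r in rect],at_z(cam,c[i],z).round(4))
P=ctrl.camera_params('top')['world_from_camera'];print(np.round(P,3))
E
```

```text
top blue [241 204  13  20 112] [246.9 213.7] [array([246.9, 213.8]), array([20.1,  5.4]), np.float64(63.4)] [0.5795 0.1611 0.12  ]
top blue [380 223  22  30 289] [388.9 235.7] [array([389.1, 235.8]), array([13.4, 31.3]), np.float64(29.1)] [ 0.5527 -0.1528  0.1   ]
top blue [394 229  23  30 314] [406.7 245.8] [array([406.5, 245.4]), array([14.5, 32.8]), np.float64(31.4)] [ 0.5326 -0.192   0.1   ]
top orange [132 198   3   4   5] [133.  199.4] [array([133. , 199.5]), array([1.3, 2.7]), np.float64(26.6)] [0.5968 0.414  0.12  ]
top orange [176 201  20  33 254] [187.3 218.1] [array([186.3, 217.1]), array([12.6, 32.9]), np.float64(18.4)] [0.5621 0.2902 0.12  ]
top orange [250 226   6   4  13] [252.7 227.2] [array([252.8, 227.3]), array([4.2, 3.5]), np.float64(45.0)] [0.5503 0.1463 0.12  ]
top orange [ 13 346  11   7  24] [ 19.3 349.6] [array([ 18.3, 350.6]), array([5.8, 8.9]), np.float64(63.4)] [0.2661 0.6078 0.12  ]
top orange [  0 349   8   7  19] [  2.8 352. ] [array([  2.5, 352.5]), array([7.6, 4.9]), np.float64(26.6)] [0.2594 0.6409 0.12  ]
top orange [ 11 348   3   4   5] [ 11.6 349.
[... 2786 characters left out ...]
]), np.float64(26.6)] [0.1351 0.6118 0.12  ]
side blue [270 166  17  18 220] [278.  174.7] [array([278.4, 174.7]), array([13.6, 18.7]), np.float64(71.6)] [0.5775 0.134  0.12  ]
side blue [253 258  43  31 660] [275.3 273.5] [array([274.3, 273. ]), array([40.5, 29.6]), np.float64(15.3)] [ 0.5407 -0.1987  0.12  ]
side orange [286 187   3   3   6] [286.8 187.8] [array([286.8, 187.8]), array([2.1, 1.4]), np.float64(45.0)] [0.5918 0.0761 0.12  ]
side orange [269 192   4   4  11] [270.5 193.2] [array([270.5, 193. ]), array([3.5, 2.1]), np.float64(45.0)] [0.5536 0.0578 0.12  ]
[[ 0.06  -0.975  0.215  0.364]
 [-0.998 -0.058  0.017  0.06 ]
 [-0.004 -0.216 -0.976  1.166]
 [ 0.     0.     0.     1.   ]]
```

View pics/c.png

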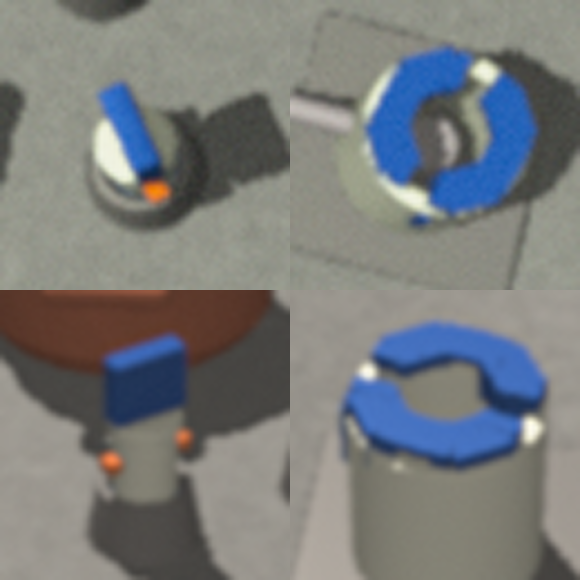

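The crops confirm it. The stand at (250,226) holds the cartridge, with the blue bar on top and orange lugs at its sides. The collar's keyways (white gaps) are at about (405,228) and (389,255).

```bash
python3 - <<'E'
from h import *
# collar keyways, top camera
g1=at_z('top',[405.5,228.3],.1);g2=at_z('top',[389.5,255.3],.1)
print('key',g1.round(4),g2.round(4),np.degrees(np.arctan2(*(g1-g2)[1::-1])), 'mid',((g1+g2)/2).round(4))
def inter(p,q):
  (a,d),(b,e)=ray('top',p),ray('side',q);s=np.linalg.lstsq(np.c_[d,-e],b-a,rcond=None)[0];return (a+d*s[0]+b+e*s[1])/2, np.linalg.norm(a+d*s[0]-b-e*s[1])
print('bar',inter([246.9,213.7],[278,174.7]))
print('collar',inter([397.8,240.8],[274.5,273]))
mk=[362+(420-290)*65/290,212+220*65/290];m=at_z('top',mk,.09);print('mark',m)
e1=at_z('top',[218+113*65/290,185+90*65/290],.12);e2=at_z('top',[218+150*65/290,185+170*65/290],.12)
print('bar ends',e1,e2,np.degrees(np.arctan2(*(e1-e2)[1::-1])))
E
```

```text
key [ 0.5715 -0.1892  0.1   ] [ 0.5095 -0.1548  0.1   ] -29.029301588108538 mid [ 0.5405 -0.172   0.1   ]
bar (array([0.58163235, 0.16280839, 0.10262838]), np.float64(0.0029017892994354475))
collar (array([ 0.54231289, -0.17313103,  0.0975153 ]), np.float64(0.0014216219202866627))
mark [ 0.49785932 -0.160634    0.09      ]
bar ends [0.59813135 0.17050135 0.12      ] [0.55929757 0.14934853 0.12      ] 28.577197902658952
```

```bash
R='[[[1,33,-25,0,0,0,0],[1,65,-50,0,0,0,0],[1,97,-75,0,0,0,0],[1,130,-100,0,0,0,0],[1,162,-125,0,0,0,0]]]'
python3 -m pendant '[[[1,33,-25,0,0,0,0],[1,65,-50,0,0,0,0],[1,97,-75,0,0,0,0],[1,130,-100,0,0,0,0],[1,162,-125,0,0,0,0]]]'
python3 -m pendant '[[[1,33,-25,0,0,0,0],[1,65,-50,0,0,0,0],[1,97,-75,0,0,0,0],[1,130,-100,0,0,0,0],[1,162,-125,0,0,0,0]]]'
python3 -m pendant '[[[1,33,-25,0,0,0,0],[1,65,-50,0,0,0,0],[1,97,-75,0,0,0,0],[1,130,-100,0,0,0,0],[1,162,-125,0,0,0,0]]]'
python3 -c "
from h import *
T=tool_T();print(T.round(4));d=T[:3,:3].T@(np.array([.579,.160,.405])-T[:3,3]);print(d*1000,ctrl.get_obs()['q'])"
```

```text
time_s: 1.02
eef_pos: [0.3482, -0.3265, 0.4048]
eef_rot: [0.0, 0.973, 0.232, 0.0]
wrist_force: [0.5, 1.0, 0.2]
opening: 0.998
grasp_force: 0.0
time_s: 1.43
eef_pos: [0.4363, -0.1416, 0.4051]
eef_rot: [0.0, 0.973, 0.232, 0.0]
wrist_force: [0.8, -0.1, -0.3]
opening: 1.001
grasp_force: 0.0
time_s: 1.85
eef_pos: [0.5244, 0.0434, 0.405]
eef_rot: [0.0, 0.973, 0.232, 0.0]
wrist_force: [0.9, -1.1, 0.2]
opening: 0.998
grasp_force: 0.0
[[ 8.920e-01  4.520e-01  9.000e-04  5.244e-01]
 [ 4.520e-01 -8.920e-01 -2.000e-04  4.340e-02]
 [ 7.000e-04  6.000e-04 -1.000e+00  4.050e-01]
 [ 0.000e+00  0.000e+00  0.000e+00  1.000e+00]]
[ 1.01387301e+02 -7.93797065e+01  3.89951782e-02] [-1.43259409e-01  7.09450317e-02  1.72869528e+00 -4.83074337e-05
  1.34106201e+00  9.58495730e-01]
```

```bash

python3 -m pendant '[[[1,33,-25,0,0,0,0],[1,66,-52,0,0,0,0],[1,101,-79,0,0,0,0],[1,101,-79,0,0,0,0]]]'
python3 - <<'E'
from h import *
im=snap('wrist','w1.png')
P=ctrl.camera_params('wrist');print(np.round(P['mtx'],1).tolist(),np.round(P['tool_from_camera'],3).tolist())
print(tool_T().round(4)[:3,3])
hsv=cv2.cvtColor(im,cv2.COLOR_RGB2HSV)
for nm,lo,hi in(('blue',(105,150,60),(125,255,255)),('orange',(3,150,120),(14,255,255))):
    m=cv2.inRange(hsv,lo,hi);n,l,s,c=cv2.connectedComponentsWithStats(m)
    for i in range(1,n):
      if 20<=s[i,4]<6000:
        ys,xs=np.where(l==i);print(nm,s[i],c[i].round(1),[np.round(r,1) for r in cv2.minAreaRect(np.c_[xs,ys].astype(np.float32))],at_z('wrist',c[i],.12 if nm=='blue' else .055).round(4))
print(proj('wrist',[.579,.16,.12]))
E
```

```text
time_s: 2.18
eef_pos: [0.5796, 0.1627, 0.4045]
eef_rot: [-0.001, 0.972, 0.235, 0.001]
wrist_force: [-1.1, 0.5, 0.2]
opening: 1.001
grasp_force: 0.0
[[325.2, 0.0, 283.3], [0.0, 325.2, 209.9], [0.0, 0.0, 1.0]] [[0.0, -0.964, -0.266, 0.067], [1.0, 0.0, -0.001, 0.0], [0.001, -0.266, 0.964, 0.031], [0.0, 0.0, 0.0, 1.0]]
[0.579  0.1609 0.4042]
blue [276 181  18  52 803] [284.9 207.5] [array([284.5, 206.5]), array([51., 17.]), np.float64(90.0)] [0.5794 0.1598 0.12  ]
blue [512 315  10  11  51] [516.7 319.6] [array([516.5, 319. ]), array([12. ,  4.9]), np.float64(45.0)] [ 0.5832 -0.1445  0.12  ]
orange [146 102  33  64 707] [162.4 127.3] [array([162.4, 134.1]), array([29.9, 63.3]), np.float64(2.9)] [0.5824 0.3007 0.055 ]
orange [281 165   9   8  24] [286.  168.5] [array([285. , 168.5]), array([7., 8.]), np.float64(90.0)] [0.6    0.1689 0.055 ]
(np.float64(284.4076804224924), np.float64(207.78559372297954))
```

View pics/w1.png

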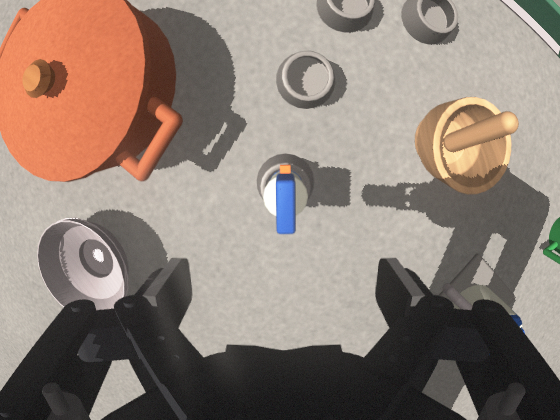

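Top and wrist views agree: the bar is centred at about (0.579, 0.160), seen at pixel (285,207) along tool x, midway between the fingers. I'll go down and grip it.

```bash

python3 -c "
from h import *
b=np.radians(28)
for s in(-.023,.023):print(proj('wrist',[.579+s*np.cos(b),.16+s*np.sin(b),.12]))"
python3 -m pendant '[[[1,0,0,36,0,0,0],[1,0,0,72,0,0,0],[1,0,0,108,0,0,0],[1,0,0,143,0,0,0],[1,0,0,143,0,0,0]]]'
python3 -m pendant '[[[0.05,0,0,0,0,0,0],[0.05,0,0,0,0,0,0],[0.05,0,0,0,0,0,0],[0.05,0,0,0,0,0,0],[0.05,0,0,0,0,0,0]]]'
python3 -m pendant '[[[0.05,0,0,0,0,0,0],[0.05,0,0,0,0,0,0],[0.05,0,0,0,0,0,0]]]'
```

```text
(np.float64(284.79768022571744), np.float64(234.64380278774843))
(np.float64(283.99407988622073), np.float64(179.68681660049086))
time_s: 2.65
eef_pos: [0.5747, 0.1559, 0.2541]
eef_rot: [-0.001, 0.973, 0.232, -0.007]
wrist_force: [-1.9, -0.6, -1.0]
opening: 1.0
grasp_force: 0.0
time_s: 3.07
eef_pos: [0.5791, 0.1573, 0.264]
eef_rot: [0.0, 0.973, 0.232, 0.002]
wrist_force: [0.8, -0.2, -0.3]
opening: 0.305
grasp_force: 0.0
time_s: 3.32
eef_pos: [0.5789, 0.1575, 0.2635]
eef_rot: [0.0, 0.973, 0.232, 0.001]
wrist_force: [-2.3, 0.5, 6.4]
opening: 0.176
grasp_force: 59.1
```

```bash

python3 -m pendant '[[[0.05,0,0,-15,0,0,0],[0.05,0,0,-45,0,0,0],[0.05,0,0,-85,0,0,0],[0.05,0,0,-120,0,0,0],[0.05,0,0,-120,0,0,0]]]'
python3 -m pendant '[[[0.05,0,0,0,0,0,0],[0.05,0,0,0,0,0,0]]]'
python3 - <<'E'
from h import *
T=tool_T();print(T.round(4),ctrl.get_obs()['wrist_force'])
d=T[:3,:3].T@(np.array([.542,-.173,T[2,3]])-T[:3,3]);print(d*1000)
x=T[:3,0];print('yaw',np.degrees(np.arctan2(x[1],x[0])))
E
```

```text
time_s: 3.73
eef_pos: [0.5803, 0.1576, 0.3905]
eef_rot: [0.001, 0.973, 0.232, 0.007]
wrist_force: [2.4, 0.6, -1.1]
opening: 0.18
grasp_force: 59.5
time_s: 3.9
eef_pos: [0.5778, 0.1572, 0.3808]
eef_rot: [-0.0, 0.973, 0.232, -0.001]
wrist_force: [-0.4, -0.1, -2.2]
opening: 0.179
grasp_force: 59.4
[[ 8.921e-01  4.519e-01 -1.400e-03  5.778e-01]
 [ 4.519e-01 -8.921e-01 -2.000e-04  1.572e-01]
 [-1.300e-03 -4.000e-04 -1.000e+00  3.808e-01]
 [ 0.000e+00  0.000e+00  0.000e+00  1.000e+00]] [-0.36328615 -0.14677869 -2.19436229]
[-1.81219347e+02  2.78402231e+02  1.15591168e-01]
yaw 26.8670901235575
```

```bash

python3 -m pendant '[[[0.05,-15,23,0,0,0,-0.12],[0.05,-38,58,0,0,0,-0.24],[0.05,-61,93,0,0,0,-0.36],[0.05,-81,125,0,0,0,-0.48],[0.05,-91,139,0,0,0,-0.6]]]'
python3 -m pendant '[[[0.05,-25,10,0,0,0,-0.12],[0.05,-64,26,0,0,0,-0.24],[0.05,-103,43,0,0,0,-0.36],[0.05,-140,58,0,0,0,-0.48],[0.05,-153,64,0,0,0,-0.6]]]'
python3 -m pendant '[[[0.05,0,0,0,0,0,-0.12],[0.05,0,0,0,0,0,-0.24],[0.05,0,0,0,0,0,-0.36],[0.05,0,0,0,0,0,-0.48],[0.05,0,0,0,0,0,-0.6]]]'
python3 -m pendant '[[[0.05,0,0,0,0,0,-0.12],[0.05,0,0,0,0,0,-0.24],[0.05,0,0,0,0,0,-0.365],[0.05,0,0,0,0,0,-0.365],[0.05,0,0,0,0,0,-0.365]]]'
python3 - <<'E'
from h import *
im=snap('wrist','w2.png')
T=tool_T();print(T.round(4),ctrl.get_obs()['wrist_force'])
d=T[:3,:3].T@(np.array([.542,-.173,T[2,3]])-T[:3,3]);print(d*1000)
x=T[:3,0];print('yaw',np.degrees(np.arctan2(x[1],x[0])))
b=snap('side','s2.png');a=snap('top','t2.png')
up=lambda i,x,y:cv2.resize(i[y:y+140,x:x+130],(390,420),interpolation=cv2.INTER_CUBIC)
cv2.imwrite('pics/v2.png',cv2.cvtColor(np.hstack([up(b,210,200),up(a,330,180)]),4))
E
```

```text
time_s: 4.32
eef_pos: [0.5588, -0.0108, 0.3789]
eef_rot: [-0.001, 0.862, 0.506, -0.002]
wrist_force: [-0.4, 0.2, -2.4]
opening: 0.175
grasp_force: 59.3
time_s: 4.73
eef_pos: [0.5391, -0.1757, 0.3789]
eef_rot: [-0.002, 0.678, 0.735, -0.001]
wrist_force: [0.0, 0.2, -2.5]
opening: 0.173
grasp_force: 59.3
time_s: 5.15
eef_pos: [0.5398, -0.1724, 0.3786]
eef_rot: [-0.003, 0.43, 0.903, 0.0]
wrist_force: [0.1, 0.4, -1.8]
opening: 0.173
grasp_force: 59.3
time_s: 5.57
eef_pos: [0.5401, -0.1723, 0.3795]
eef_rot: [-0.002, 0.264, 0.965, 0.0]
wrist_force: [-0.2, -0.4, -2.4]
opening: 0.177
grasp_force: 59.3
[[-8.609e-01  5.088e-01 -2.700e-03  5.402e-01]
 [ 5.088e-01  8.609e-01  1.500e-03 -1.723e-01]
 [ 3.100e-03 -1.000e-04 -1.000e+00  3.800e-01]
 [ 0.000e+00  0.000e+00  0.000e+00  1.000e+00]] [ 0.38412367  0.38868521 -2.30855396]
[-1.90177483  0.35636785 -0.00600835]
yaw 149.41409277233794
```

View pics/w2.png

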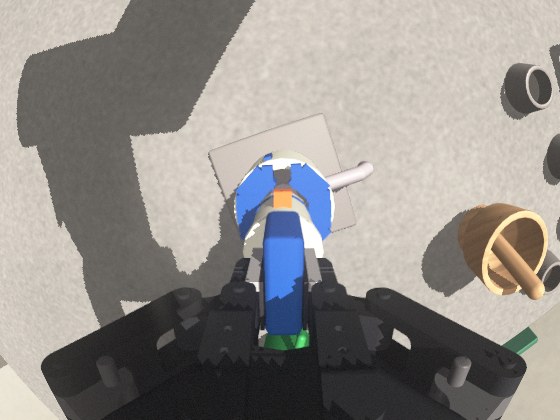

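View pics/v2.png

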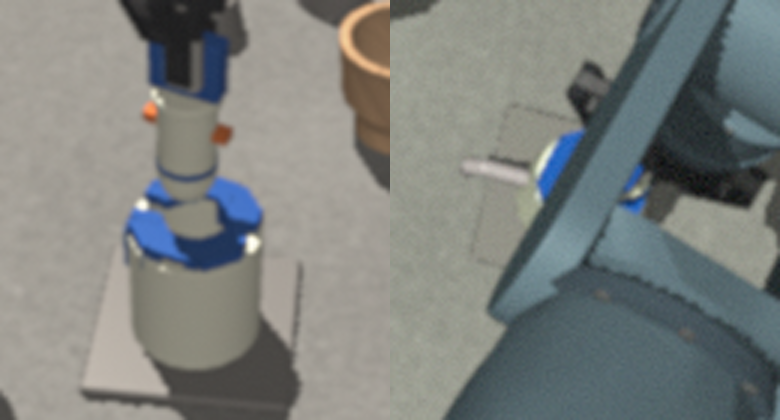

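```bash
python3 - <<'E'
from h import *
from scipy.optimize import least_squares
im=cv2.cvtColor(cv2.imread('pics/w2.png'),cv2.COLOR_BGR2HSV)
T=tool_T()
m=cv2.inRange(im,(105,150,60),(125,255,255));m[215:]=0;m[:158]=0
ys,xs=np.where(m);ang=[]
c0=np.array([284,207.]);pts=[]
a=np.arctan2(ys-c0[1],xs-c0[0]);r=np.hypot(ys-c0[1],xs-c0[0])
for k in np.arange(-180,8,5):
  s=abs(np.degrees(a)-k)<2.5
  if s.sum()>5:
    i=np.argmax(np.where(s,r,0));pts.append([xs[i]+.5*np.cos(a[i]),ys[i]+.5*np.sin(a[i])])
W=np.array([at_z('wrist',p,.1)[:2] for p in pts])
f=least_squares(lambda q:np.hypot(*(W-q[:2]).T)-q[2],[.54,-.17,.04],loss='soft_l1',f_scale=.001)
print(f.x,np.abs(f.fun).max());c=np.array([*f.x[:2],.1])
print('collar rel tool mm',(T[:3,:3].T@(c-T[:3,3]))*1e3)
o=cv2.inRange(im,(3,150,100),(14,255,255));o[:150]=0;o[230:]=0;o[:,:260]=0;o[:,310:]=0
ys,xs=np.where(o);print('lug px',xs.min(),xs.max(),ys.min(),ys.max())
for x in(.025,.026,.027,.028,.029):
  print(x,[np.round(proj('wrist',T[:3,3]+T[:3,:3]@[x,0,z]),1) for z in(.203,.21)])
m2=cv2.inRange(im,(0,0,0),(180,255,80))[160:185,274:294];print([np.round(proj('wrist',c+T[:3,0]*s),1) for s in(.0195,.027,.03,.042)])
E
```

```text
[ 0.54017494 -0.17209684  0.03830449] 0.004456447503214542
collar rel tool mm [-8.54647925e-02  2.03735844e-01  2.80763047e+02]
lug px 274 290 190 192
0.025 [array([283. , 200.1]), array([283. , 197.2])]
0.026 [array([283. , 198.3]), array([283. , 195.4])]
0.027 [array([283. , 196.5]), array([283. , 193.7])]
0.028 [array([283. , 194.7]), array([283., 192.])]
0.029 [array([283. , 192.9]), array([283. , 190.2])]
[array([283.3, 183.6]), array([283.3, 174.1]), array([283.3, 170.3]), array([283.3, 154.9])]
```

```bash

python3 -m pendant '[[[0.05,-2,0,8,0,0,0],[0.05,-2,0,18,0,0,0],[0.05,-2,0,26,0,0,0],[0.05,-2,0,30,0,0,0],[0.05,-2,0,30,0,0,0]]]'
python3 -m pendant '[[[0.05,0,0,5,0,0,0],[0.05,0,0,10,0,0,0],[0.05,0,0,14,0,0,0],[0.05,0,0,14,0,0,0]]]'
python3 -c "
from h import *
print(ctrl.get_obs()['torque'],tool_T().round(4))"
```

```text
time_s: 6.13
eef_pos: [0.542, -0.1733, 0.3498]
eef_rot: [-0.001, 0.262, 0.965, 0.0]
wrist_force: [-0.4, 0.1, -2.1]
opening: 0.176
grasp_force: 59.3
time_s: 6.47
eef_pos: [0.5426, -0.1735, 0.3371]
eef_rot: [0.001, 0.262, 0.965, 0.0]
wrist_force: [2.8, 1.5, -4.6]
opening: 0.176
grasp_force: 59.2
[ 0.14204232 -0.91206958 -0.00143518] [[-8.628e-01  5.056e-01  1.100e-03  5.426e-01]
 [ 5.056e-01  8.628e-01  2.000e-04 -1.735e-01]
 [-8.000e-04  7.000e-04 -1.000e+00  3.371e-01]
 [ 0.000e+00  0.000e+00  0.000e+00  1.000e+00]]
```

```bash

python3 -m pendant '[[[0.05,-0.6,0.5,0,0,0,0],[0.05,-0.6,0.5,0,0,0,0]]]'
python3 -c "
from h import *
print(ctrl.get_obs()['torque'])"
python3 -m pendant '[[[0.05,0,0,2,0,0,0],[0.05,0,0,4,0,0,0],[0.05,0,0,6,0,0,0],[0.05,0,0,6,0,0,0]]]'
python3 -c "
from h import *
print(ctrl.get_obs()['torque'])"
```

```text
time_s: 6.63
eef_pos: [0.5431, -0.1734, 0.3377]
eef_rot: [-0.0, 0.262, 0.965, 0.0]
wrist_force: [1.9, 0.6, -1.8]
opening: 0.18
grasp_force: 59.3
[ 0.11068682 -0.41730886 -0.00296001]
time_s: 6.97
eef_pos: [0.5431, -0.1734, 0.3314]
eef_rot: [0.0, 0.262, 0.965, 0.0]
wrist_force: [1.5, -0.3, -3.0]
opening: 0.177
grasp_force: 59.4
[ 0.00607579 -0.51526923 -0.02409165]
```

```bash

python3 -m pendant '[[[0.05,-0.6,0.35,3,0,0,0],[0.05,-0.6,0.35,6,0,0,0],[0.05,-0.6,0.35,9,0,0,0],[0.05,-0.6,0.35,12,0,0,0],[0.05,-0.6,0.35,15,0,0,0]]]'
python3 -m pendant '[[[0.05,0,0,0,0,0,0],[0.05,0,0,0,0,0,0]]]'
python3 -c "
from h import *
print(ctrl.get_obs()['torque'])"
```

```text
time_s: 7.38
eef_pos: [0.5436, -0.1734, 0.3161]
eef_rot: [-0.0, 0.262, 0.965, 0.0]
wrist_force: [-0.1, -0.2, -2.3]
opening: 0.177
grasp_force: 59.3
time_s: 7.55
eef_pos: [0.5437, -0.1734, 0.3163]
eef_rot: [-0.0, 0.262, 0.965, 0.0]
wrist_force: [-0.4, -0.5, -1.6]
opening: 0.179
grasp_force: 59.3
[ 0.02043918  0.00145104 -0.00315787]
```

Centred with no side load. I'll feel for the keyways in 1 mm steps.

```bash

python3 -m pendant '[[[0.05,0,0,1,0,0,0],[0.05,0,0,2,0,0,0],[0.05,0,0,3,0,0,0],[0.05,0,0,3,0,0,0]]]'
python3 -m pendant '[[[0.05,0,0,1,0,0,0],[0.05,0,0,2,0,0,0],[0.05,0,0,2,0,0,0]]]'
python3 -c "
from h import *
print(ctrl.get_obs()['torque'])"
```

```text
time_s: 7.88
eef_pos: [0.5437, -0.1734, 0.3135]
eef_rot: [-0.0, 0.262, 0.965, 0.0]
wrist_force: [-0.2, 0.8, -1.8]
opening: 0.176
grasp_force: 59.3
time_s: 8.13
eef_pos: [0.5439, -0.1735, 0.3119]
eef_rot: [0.0, 0.262, 0.965, -0.0]
wrist_force: [-0.3, 0.3, -1.1]
opening: 0.174
grasp_force: 59.7
[0.07525108 0.03525793 0.01866361]
```

```bash

python3 -m pendant '[[[0.05,0,0,1,0,0,0],[0.05,0,0,2,0,0,0],[0.05,0,0,2,0,0,0]]]'
python3 -m pendant '[[[0.05,0,0,1,0,0,0],[0.05,0,0,2,0,0,0],[0.05,0,0,2,0,0,0]]]'
python3 -c "
from h import *
print(ctrl.get_obs()['torque'])"
```

```text
time_s: 8.38
eef_pos: [0.5441, -0.1736, 0.311]
eef_rot: [0.001, 0.262, 0.965, -0.0]
wrist_force: [-2.5, 2.0, 6.7]
opening: 0.179
grasp_force: 60.9
time_s: 8.63
eef_pos: [0.5445, -0.1738, 0.3092]
eef_rot: [0.002, 0.262, 0.965, -0.001]
wrist_force: [0.9, -0.5, 1.4]
opening: 0.179
grasp_force: 60.3
[-0.17978423 -0.38815637  0.43226791]
```

The lugs have started in, and the +z torque says the keyway wants about 1–2° counterclockwise. I'll comply.

```bash

python3 -m pendant '[[[0.05,0,0,0,0,0,-0.015],[0.05,0,0,0,0,0,-0.03],[0.05,0,0,0,0,0,-0.03]]]'
python3 -c "
from h import *
print(ctrl.get_obs()['torque'],tool_T().round(4))"
```

```text
time_s: 8.88
eef_pos: [0.5444, -0.174, 0.3086]
eef_rot: [0.002, 0.247, 0.969, -0.0]
wrist_force: [2.7, -2.7, 4.7]
opening: 0.178
grasp_force: 60.6
[-0.37974725 -0.71394623  0.15468243] [[-8.782e-01  4.783e-01  2.800e-03  5.444e-01]
 [ 4.783e-01  8.782e-01 -1.700e-03 -1.740e-01]
 [-3.300e-03 -2.000e-04 -1.000e+00  3.086e-01]
 [ 0.000e+00  0.000e+00  0.000e+00  1.000e+00]]
```

```bash

python3 -m pendant '[[[0.05,-0.7,0,0,0,0,-0.015],[0.05,-0.7,0,1,0,0,-0.015],[0.05,-0.7,0,2,0,0,-0.015],[0.05,-0.7,0,2,0,0,-0.015]]]'
python3 -c "
from h import *
print(ctrl.get_obs()['torque'],tool_T().round(4)[:3,3])"
```

```text
time_s: 9.22
eef_pos: [0.5447, -0.1741, 0.306]
eef_rot: [0.001, 0.24, 0.971, -0.0]
wrist_force: [3.2, -1.9, 4.4]
opening: 0.176
grasp_force: 60.8
[-0.4437636  -0.65486727  0.1096206 ] [ 0.5447 -0.1741  0.306 ]
```

```bash

python3 -m pendant '[[[0.05,-0.5,0,1,0,0,-0.01],[0.05,-1,0,2,0,0,-0.01],[0.05,-1,0,4,0,0,-0.01],[0.05,-1,0,4,0,0,-0.01]]]'
python3 -c "
from h import *
print(ctrl.get_obs()['torque'],tool_T().round(4)[:3,3])"
```

```text
time_s: 9.55
eef_pos: [0.5452, -0.1743, 0.302]
eef_rot: [-0.0, 0.235, 0.972, 0.0]
wrist_force: [-0.3, -0.7, 7.3]
opening: 0.179
grasp_force: 61.2
[-0.20028887 -0.05193897 -0.07956529] [ 0.5452 -0.1743  0.302 ]
```

```bash

python3 -m pendant '[[[0.05,0,0,2,0,0,0],[0.05,0,0,4,0,0,0],[0.05,0,0,6,0,0,0],[0.05,0,0,7,0,0,0],[0.05,0,0,7,0,0,0]]]'
python3 -c "
from h import *
print(ctrl.get_obs()['torque'],tool_T().round(4)[:3,3])"
```

```text
time_s: 9.97
eef_pos: [0.5453, -0.1743, 0.2957]
eef_rot: [-0.0, 0.235, 0.972, -0.0]
wrist_force: [-1.5, 0.2, 11.8]
opening: 0.177
grasp_force: 61.7
[-0.06737923  0.19482286 -0.07937809] [ 0.5453 -0.1743  0.2957]
```

```bash

python3 -m pendant '[[[0.05,0,-0.2,0,0,0,0.06],[0.05,0,-0.4,0,0,0,0.12],[0.05,0,-0.6,0,0,0,0.2],[0.05,0,-0.6,0,0,0,0.2]]]'
python3 -c "
from h import *
T=tool_T();o=ctrl.get_obs();print(T.round(4)[:3,3],'yaw',np.degrees(np.arctan2(T[1,0],T[0,0])),'F,M in tool',T[:3,:3].T@o['wrist_force'],T[:3,:3].T@o['torque'])"
```

```text
time_s: 10.3
eef_pos: [0.5451, -0.1747, 0.2954]
eef_rot: [-0.0, 0.333, 0.943, 0.0]
wrist_force: [-0.8, -0.2, 9.8]
opening: 0.18
grasp_force: 61.3
[ 0.5451 -0.1747  0.2954] yaw 141.0970196755207 F,M in tool [ 0.4864408  -0.64269835 -9.76549493] [-0.05430081  0.04917636  0.05017998]
```

```bash

python3 -m pendant '[[[0.05,0,-0.3,0,0,0,0.1],[0.05,0.1,-0.6,0,0,0,0.2],[0.05,0.1,-0.9,0,0,0,0.3],[0.05,0.2,-1.2,0,0,0,0.4],[0.05,0.2,-1.2,0,0,0,0.4]]]'
cat > f.py <<'E'
from h import *
T=tool_T();o=ctrl.get_obs();print(T.round(4)[:3,3],'yaw',np.degrees(np.arctan2(T[1,0],T[0,0])).round(2),'F,M in tool',(T[:3,:3].T@o['wrist_force']).round(2),(T[:3,:3].T@o['torque']).round(2))
E
python3 f.py
```

```text
time_s: 10.72
eef_pos: [0.5442, -0.1755, 0.2954]
eef_rot: [0.0, 0.514, 0.858, 0.0]
wrist_force: [-1.3, 1.0, 9.7]
opening: 0.18
grasp_force: 61.3
[ 0.5442 -0.1755  0.2954] yaw 118.11 F,M in tool [ 1.5  -0.69 -9.69] [-0.05  0.06  0.06]
```

```bash

python3 -m pendant '[[[0.05,0,-0.3,0,0,0,0.1],[0.05,0.1,-0.6,0,0,0,0.2],[0.05,0.1,-0.9,0,0,0,0.3],[0.05,0.2,-1.2,0,0,0,0.4],[0.05,0.2,-1.2,0,0,0,0.4]]]'
python3 f.py
python3 -m pendant '[[[0.05,0,-0.3,0,0,0,0.1],[0.05,0.1,-0.6,0,0,0,0.2],[0.05,0.1,-0.9,0,0,0,0.3],[0.05,0.2,-1.1,0,0,0,0.36],[0.05,0.2,-1.1,0,0,0,0.36]]]'
python3 f.py
```

```text
time_s: 11.13
eef_pos: [0.5431, -0.1759, 0.2955]
eef_rot: [0.0, 0.674, 0.738, 0.0]
wrist_force: [0.9, 0.0, 10.0]
opening: 0.177
grasp_force: 61.3
[ 0.5431 -0.1759  0.2955] yaw 95.19 F,M in tool [ -0.04   0.9  -10.  ] [-0.05  0.01  0.01]
time_s: 11.55
eef_pos: [0.5421, -0.1759, 0.2956]
eef_rot: [0.0, 0.795, 0.607, 0.0]
wrist_force: [0.8, 0.4, 10.0]
opening: 0.176
grasp_force: 61.3
[ 0.5421 -0.1759  0.2956] yaw 74.68 F,M in tool [  0.59   0.64 -10.01] [-0.12 -0.06  0.05]
```

Smooth so far. Next, small steps to find the stop.

```bash

python3 -m pendant '[[[0.05,0,-0.3,0,0,0,0.08],[0.05,0,-0.5,0,0,0,0.16],[0.05,0,-0.5,0,0,0,0.16]]]'
python3 f.py
python3 -m pendant '[[[0.05,0,-0.1,0,0,0,0.03],[0.05,0,-0.2,0,0,0,0.06],[0.05,0,-0.2,0,0,0,0.06]]]'
python3 f.py
```

```text
time_s: 11.8
eef_pos: [0.5416, -0.1757, 0.2956]
eef_rot: [0.0, 0.841, 0.541, 0.0]
wrist_force: [-0.5, -0.0, 10.0]
opening: 0.176
grasp_force: 61.3
[ 0.5416 -0.1757  0.2956] yaw 65.47 F,M in tool [ -0.19  -0.41 -10.02] [-0.05 -0.01 -0.01]
time_s: 12.05
eef_pos: [0.5411, -0.1754, 0.2955]
eef_rot: [-0.0, 0.856, 0.517, -0.0]
wrist_force: [-2.4, 1.5, 11.0]
opening: 0.175
grasp_force: 61.6
[ 0.5411 -0.1754  0.2955] yaw 62.21 F,M in tool [  0.23  -2.87 -10.97] [ 0.24  0.06 -0.17]
```

```bash

python3 -m pendant '[[[0.05,0,0.2,0,0,0,0.015],[0.05,0,0.2,0,0,0,0.03],[0.05,0,0.2,0,0,0,0.03]]]'
python3 f.py
```

```text
time_s: 12.3
eef_pos: [0.5411, -0.1753, 0.2954]
eef_rot: [-0.001, 0.863, 0.504, -0.0]
wrist_force: [-3.4, 1.6, 12.3]
opening: 0.176
grasp_force: 62.0
[ 0.5411 -0.1753  0.2954] yaw 60.59 F,M in tool [ -0.27  -3.76 -12.32] [ 0.56  0.02 -0.58]
```

Hard stop reached: torque climbs to 0.58 N m at 92° of turn. Now I'll ease off and let the spring lift it.

```bash

python3 -m pendant '[[[0.05,0,-0.3,-1,0,0,-0.015],[0.05,0,-0.3,-2,0,0,-0.015],[0.05,0,-0.3,-3,0,0,-0.015],[0.05,0,-0.3,-3,0,0,-0.015]]]'
python3 f.py
python3 -m pendant '[[[0.05,0,0,-1,0,0,0],[0.05,0,0,-2,0,0,0],[0.05,0,0,-2,0,0,0]]]'
python3 f.py
```

```text
time_s: 12.63
eef_pos: [0.5409, -0.1753, 0.2975]
eef_rot: [-0.001, 0.86, 0.511, -0.0]
wrist_force: [-0.2, 0.3, 5.4]
opening: 0.175
grasp_force: 60.7
[ 0.5409 -0.1753  0.2975] yaw 61.41 F,M in tool [ 0.16 -0.32 -5.39] [-0.03  0.18 -0.29]
time_s: 12.88
eef_pos: [0.5409, -0.1754, 0.2995]
eef_rot: [-0.001, 0.86, 0.511, -0.0]
wrist_force: [0.2, 1.4, 3.3]
opening: 0.176
grasp_force: 60.4
[ 0.5409 -0.1754  0.2995] yaw 61.41 F,M in tool [ 1.33 -0.46 -3.27] [ 0.13  0.24 -0.33]
```

```bash

python3 -m pendant '[[[0.05,0,0,-1,0,0,-0.01],[0.05,0,0,-2,0,0,-0.01],[0.05,0,0,-2,0,0,-0.01]]]'
python3 f.py
```

```text
time_s: 13.13
eef_pos: [0.5408, -0.1754, 0.3013]
eef_rot: [-0.001, 0.857, 0.515, -0.0]
wrist_force: [-0.5, 2.3, 0.8]
opening: 0.176
grasp_force: 60.1
[ 0.5408 -0.1754  0.3013] yaw 61.97 F,M in tool [ 1.76 -1.54 -0.81] [ 0.09  0.22 -0.11]
```

Height now matches the locked 44 mm, and the pocket ceiling is carrying the spring. Letting go and lifting clear.

```bash

python3 -m pendant '[[[0.05,-0.3,0.2,0.5,0,0,-0.01],[0.5,-0.3,0.2,0.5,0,0,-0.01],[0.5,-0.3,0.2,0.5,0,0,-0.01],[0.5,-0.3,0.2,0.5,0,0,-0.01],[0.5,-0.3,0.2,0.5,0,0,-0.01]]]'
python3 -m pendant '[[[0.5,0,0,-5,0,0,0],[0.5,0,0,-25,0,0,0],[0.5,0,0,-60,0,0,0],[0.5,0,0,-90,0,0,0],[0.5,0,0,-120,0,0,0]]]'
python3 -m pendant '[[[0.5,0,0,0,0,0,0],[0.5,0,0,0,0,0,0]]]'
python3 f.py
python3 - <<'E'
from h import *
w=snap('wrist');b=snap('side')
up=lambda i,x,y:cv2.resize(i[y:y+140,x:x+130],(390,420),interpolation=cv2.INTER_CUBIC)
cv2.imwrite('pics/v3.png',cv2.cvtColor(np.hstack([cv2.resize(w[100:310,185:380],(390,420)),up(b,210,200)]),4))
E
```

```text
time_s: 13.55
eef_pos: [0.541, -0.1762, 0.301]
eef_rot: [-0.0, 0.855, 0.519, -0.0]
wrist_force: [0.4, 0.3, -0.5]
opening: 0.498
grasp_force: 0.0
time_s: 13.97
eef_pos: [0.541, -0.176, 0.423]
eef_rot: [0.0, 0.855, 0.519, 0.0]
wrist_force: [0.9, 0.6, 0.0]
opening: 0.501
grasp_force: 0.0
time_s: 14.13
eef_pos: [0.5416, -0.1763, 0.4241]
eef_rot: [0.002, 0.855, 0.519, 0.001]
wrist_force: [-0.3, -1.2, -0.4]
opening: 0.506
grasp_force: 0.0
[ 0.5416 -0.1763  0.4241] yaw 62.55 F,M in tool [-1.21  0.3   0.42] [ 0.02 -0.01 -0.05]
```

View pics/v3.png

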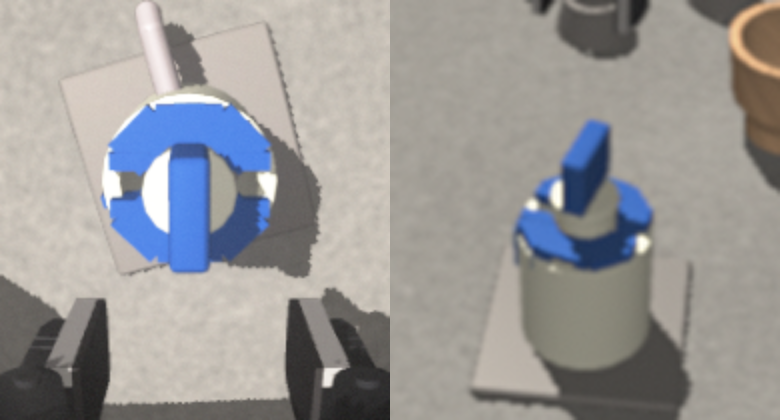

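The wrist crop shows the bar at (189,208) square to the keyways at (125,183) and (255,183). No lugs are visible and the cap sits low on the collar, so the cartridge is seated and the gripper is clear.

```bash
python3 -c "
from bench import ctrl
print(ctrl.hand_in())"
```

```text
the job is handed in; nothing more can be done
None
```

The cartridge is in the housing, turned about 90° clockwise to the stop, lifted to the locked height (about 44 mm) and released. I handed the job in at about 14 s, with no wrist-force reading above 13 N.

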